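# Put the round kiln props away in their caddy by height

### The job

Put the four round kiln props away in the wooden caddy, each standing upright in a pocket of its own: the tallest in the pocket beside the carry handle, then the next tallest, and so on down to the shortest at the far end. Leave the square props standing where they are.

Things in the scene. Friction and masses are not known exactly. Their poses are not given: they have to be found in the camera images.
- caddy: Low plywood caddy, fixed, 246 x 66 mm, turned any way. Origin: centre of underside, on the bench; z up. Four 54 x 54 mm pockets in a row, centres at x = -90, -30, 30, 90 mm, y = 0; pocket floor 4 mm, wall tops 22 mm above the bench. Carry handle (uprights and crossbar, 62 mm high, 12 mm thick) at the -x end, x = -122 mm: the pocket at x = -90 mm is beside it.
- round_85: Round kiln prop: upright hollow cylinder of buff fireclay, outside diameter 36 mm, bore 22 mm, 85 mm high, loose, standing on the bench. Origin: centre of its underside; z along its axis, up.
- round_70: Round kiln prop: upright hollow cylinder of buff fireclay, outside diameter 36 mm, bore 22 mm, 70 mm high, loose, standing on the bench. Origin: centre of its underside; z along its axis, up.
- round_55: Round kiln prop: upright hollow cylinder of buff fireclay, outside diameter 36 mm, bore 22 mm, 55 mm high, loose, standing on the bench. Origin: centre of its underside; z along its axis, up.
- round_40: Round kiln prop: upright hollow cylinder of buff fireclay, outside diameter 36 mm, bore 22 mm, 40 mm high, loose, standing on the bench. Origin: centre of its underside; z along its axis, up.
- square_55: Square kiln prop (look-alike that stays): upright hollow square post of the same buff fireclay, 36 x 36 mm outside, 55 mm high, loose, standing on the bench. Origin: centre of its underside; x and y along its sides, z up.
- square_70: Square kiln prop (look-alike that stays): upright hollow square post of the same buff fireclay, 36 x 36 mm outside, 70 mm high, loose, standing on the bench. Origin: centre of its underside; x and y along its sides, z up.
- square_85: Square kiln prop (look-alike that stays): upright hollow square post of the same buff fireclay, 36 x 36 mm outside, 85 mm high, loose, standing on the bench. Origin: centre of its underside; x and y along its sides, z up.
Things that resemble listed ones, but are neither listed nor needed, are in the scene too. Leave any pink look-alike of the round_40 alone.

How it is judged:
By the outcome, as a careful person would: the job done as asked, in the order asked, and still so for the second after the job is handed in, with the robot touching nothing.
It also fails if it takes over 104 s, if anything falls off the work surface, if the arm or the gripper's body presses on something with over 40 N, if the wrist force passes 120 N, or if a joint passes its speed limit or range.

### The arm

A 6-joint arm with a two-finger parallel gripper is mounted at the origin on the work surface; the furniture and walls round the work are solid. World frame = base frame: x ahead of the robot, y to its left, z up, the work surface at z = 0. Lengths are in m, angles in rad, forces in N, time in s.
With the tool pointing down it reaches from about 0.35 to 0.925 m from the base axis. Payload 6.4 kg.
Tool frame: the origin (TCP) lies on the centre line of the jaws, within the pads' length; the fingertips stand ctrl.nose_length ahead of it and the grasp point (between the pads) lies 11 mm behind it (ctrl.nose_length is the distance from the TCP to the fingertips, in m); z points along the fingers, y is the line along which they close (so a half turn about z gives the same grasp; the last joint's range is limited). The gripper opens to 85 mm and grips with 20 to 120 N. Pads are 22 mm wide; open, the fingers measure 114 mm over their backs; the gripper's body (76 mm by 85 mm) begins 54 mm behind the grasp point. The pads swing forward as they close: fully open they stand 13 mm farther back than shut.
Start: joints at [1.043, 0.245, 1.558, -0, 1.339, -0.174], TCP at [0.225, 0.61, 0.239] pointing down, gripper open.
Joint ranges: [-3.13, 3.13], [-1.02, 2.26], [0.13, 2.54], [-0.95, 4.09], [0.21, 2.88], [-2.74, 2.74]. Speed limits (rad/s): [2.57, 2.57, 3.14, 3.14, 3.14, 3.14].

### API

Orientations are given as a rotation vector (axis times angle).
In Python, from station import ctrl gives the robot as it stands.
- The arm moves only by the tool move_arm, never from a script. Its argument "plan" is a list that holds one entry, the list of rows, each a list of 7 numbers: the finger opening in mm, from 0 to 85.4, then the shift along the tool's x, y, z in mm, then the turn, a rotation vector about the tool's x, y, z in rad. In form: [[[hand, x, y, z, ax, ay, az], ...]]. A call has 1 to 10 rows; each row is the pose to reach, as a shift and turn from the pose commanded when the call began, along the tool's axes at that moment; what a row does not reach only later rows make up. A row lasts 1/12 s, in which the tool goes at most 41.7 mm and 7.16 degrees, less where a joint would pass 70% of its speed; a pose out of reach is approached as far as the arm can. A call with a gripper value outside its range is refused whole. The fingers move at their own pace and stop on an object; "force" is the grip in N (left out, the last holds). Time passes only in rows, so rows that repeat a pose let the fingers close. It gives the time, the measured TCP pose, the force, the opening and the grip force at its end, in the units of the state.
- ctrl.state(): the state, without advancing time (a new reading comes with each control period).
- ctrl.get_image(name): name is "side" or "top" or "wrist"; returns the picture (420x560x3 uint8, red, green, blue); there is no depth.
- ctrl.camera_params(name): a dict with "intrinsics" (3x3 intrinsics, pixels), "xyz" and "rotation" of the camera in the world. Camera axes: x right, y up, looking along -z (the intrinsics and any distortion apply to the point x, -y, -z); pixel columns grow to the right and rows downward; lengths in m; the calibration is good to about 2 mm. A picture is of the moment at which its call begins: read the wrist's pose just before it. camera_params takes no time and is no camera call; for the wrist camera it gives the pose at the moment of the call.
- ctrl.close_job(): hands the job in; it is judged then, once.
The state is a dict: "time_s": time; "joints": joint angles; "dq": joint speeds; "effort": joint torques, N m; "eef_pos": TCP position; "eef_rot": TCP orientation; "contact_force": force on the tool from outside, world axes, zero at the start; "ft_torque": the same for the moment, N m; "width": finger opening in m; "grip_force": force on a finger pad.
Only numpy, scipy, OpenCV 4.12 (cv2) and the standard library are available. Lean on these libraries where they do the work, as an engineer would, in place of code of your own. Each camera call takes 0.05 s, during which the arm holds its last target. There are 200 camera calls.

## Working session

There is one attempt and no reset: what is moved stays moved. The work goes in short steps, Python scripts to look and compute and a tool call to move; the robot and the scene stay as the last step left them, time stands still between calls to the robot, and variables do not carry over. Pictures are saved under pics/ and viewed, at most 14 in all, crops included, and the job is handed in when it is done.

Besides the shell and the picture viewer there is one more tool, called after "Emit:" as name(argument=value, ...), one argument or row to a line, values as JSON. move_arm: Moves the arm, as the interface text tells. Its arguments: {"type":"object","properties":{"plan":{"type":"array"},"force":{"type":"number"}},"required":["plan"]}

```bash
ls; mkdir -p pics; python3 - <<'E'
from station import ctrl
import cv2
for n in ["side","top"]:
    im=ctrl.get_image(n); cv2.imwrite(f"pics/{n}0.png",im[:,:,::-1]); p=ctrl.camera_params(n); print(n,p)
s=ctrl.state(); print(s["eef_pos"],s["eef_rot"],s["width"],ctrl.nose_length,s["time_s"])
E
```

```text
pics
side {'intrinsics': array([[429.37816984,   0.        , 279.22943055],
       [  0.        , 429.37816984, 211.77014658],
       [  0.        ,   0.        ,   1.        ]]), 'xyz': array([-0.08117908,  0.06622862,  0.60441234]), 'rotation': array([ 0.6721081 , -0.63618041, -1.46457578])}
top {'intrinsics': array([[392.65138605,   0.        , 288.14261424],
       [  0.        , 392.65138605, 207.53429796],
       [  0.        ,   0.        ,   1.        ]]), 'xyz': array([0.47692344, 0.07463793, 0.87931509]), 'rotation': array([ 0.07344555, -0.07446014, -1.57864197])}
[0.2249424  0.60930921 0.23826923] [-5.52699388e-01 -3.09201430e+00  2.63413850e-03] 0.08537328488687965 0.008 0.1
```

View pics/top0.png

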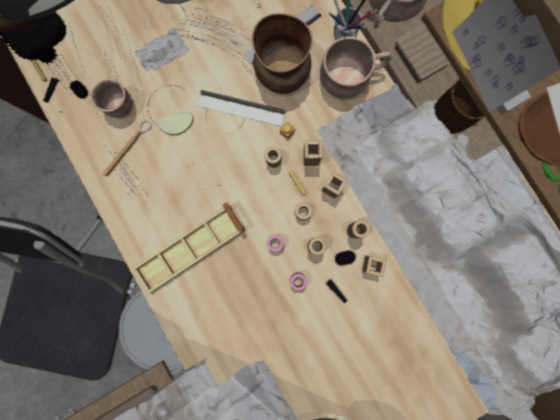

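View pics/side0.png

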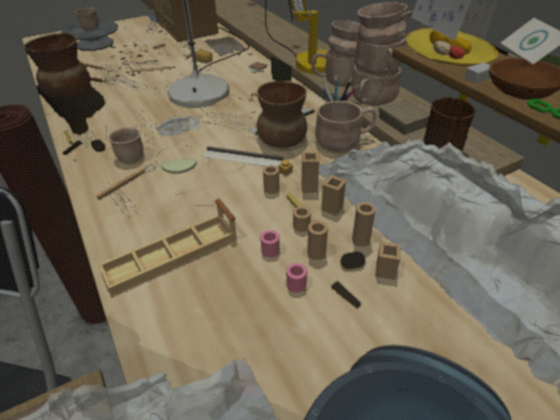

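The top view shows four buff round props at (273,157), (303,212), (316,246) and (358,229). There are two pink look-alikes at (275,243) and (298,282), and squares at (313,153), (334,186) and (374,265). The caddy runs from (140,275) to the handle at (233,220). In the side view the round props are at (271,180), (302,219), (317,240) and (363,224). I'll check the choice in a close crop.

```bash
python3 - <<'E'
import cv2,numpy as np
t=cv2.imread("pics/top0.png"); s=cv2.imread("pics/side0.png")
a=cv2.resize(t[140:300,255:390],None,fx=3,fy=3,interpolation=cv2.INTER_CUBIC)
b=cv2.resize(s[148:293,255:385],None,fx=3,fy=3,interpolation=cv2.INTER_CUBIC)
b=cv2.copyMakeBorder(b,0,a.shape[0]-b.shape[0],0,0,cv2.BORDER_CONSTANT)
cv2.imwrite("pics/crop1.png",np.hstack([a,b])); print(a.shape,b.shape)
E
```

```text
(480, 405, 3) (480, 390, 3)
```

View pics/crop1.png

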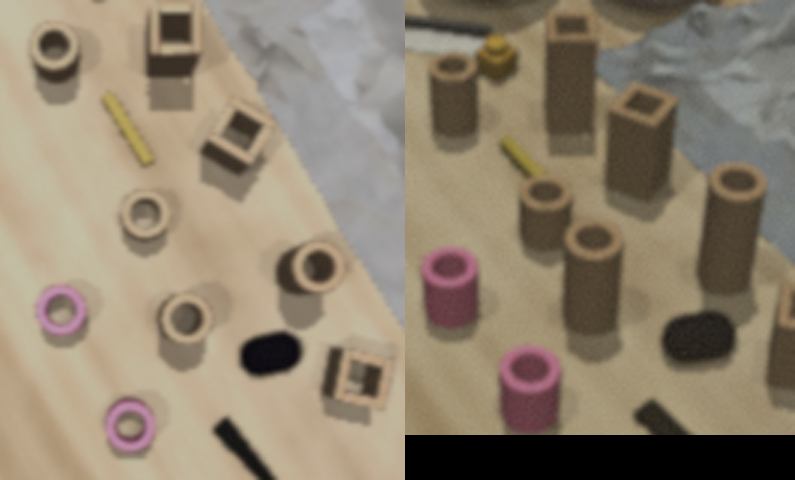

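The crop confirms four buff rounds, with top-view rims at crop (55,47), (145,213), (186,318) and (317,267), and side-view rims at (49,66), (141,191), (188,240) and (333,182). The pink ones and the squares are distinct. Next I'll triangulate the rims and measure the caddy.

```bash
cat > h.py <<'E'
import cv2,numpy as np
from scipy.spatial.transform import Rotation as R
from station import ctrl
def ray(p,uv):
    d=np.linalg.inv(p["intrinsics"])@[uv[0],uv[1],1]
    return np.array(p["xyz"]),R.from_rotvec(p["rotation"]).apply([d[0],-d[1],-d[2]])
def plane(p,uv,z):
    o,d=ray(p,uv); return o+d*(z-o[2])/d[2]
def tri(*obs):
    A=np.zeros((3,3));b=np.zeros(3);L=[ray(p,u) for p,u in obs]
    for o,d in L:
        d=d/np.linalg.norm(d);P=np.eye(3)-np.outer(d,d);A+=P;b+=P@o
    X=np.linalg.solve(A,b)
    return X,[np.linalg.norm(np.cross(X-o,d/np.linalg.norm(d))) for o,d in L]
E
python3 - <<'E'
from h import *
T=ctrl.camera_params("top");S=ctrl.camera_params("side")
f=lambda c,x0,y0:(x0+(c[0]+.5)/3-.5,y0+(c[1]+.5)/3-.5)
np.set_printoptions(precision=4,suppress=True)
for n,a,b in [("A",(55,47),(49,66)),("B",(145,213),(141,191)),("C",(186,318),(188,240)),("D",(317,267),(333,182))]:
    print(n,*tri((T,f(a,255,140)),(S,f(b,255,148))))
t=cv2.imread("pics/top0.png")
hsv=cv2.cvtColor(t,cv2.COLOR_BGR2HSV)
print([hsv[y,x] for x,y in [(160,268),(180,255),(205,242),(225,228),(233,220),(120,200),(200,180)]])
b=cv2.resize(t[195:300,125:255],None,fx=5.5,fy=5.5,interpolation=cv2.INTER_CUBIC);cv2.imwrite("pics/cad.png",b)
E
```

```text
A [0.6674 0.1048 0.0531] [np.float64(0.00037059212061970324), np.float64(0.0003705921206197085)]
B [0.5492 0.0414 0.0381] [np.float64(0.0004039042423169371), np.float64(0.00040390424231694945)]
C [0.4741 0.0155 0.0659] [np.float64(0.00020943840667842308), np.float64(0.0002094384066784216)]
D [ 0.5077 -0.0731  0.082 ] [np.float64(0.0007843714470854821), np.float64(0.0007843714470854147)]
[array([ 31,  59, 195], dtype=uint8), array([ 25,  70, 194], dtype=uint8), array([ 22,  74, 193], dtype=uint8), array([ 28,  64, 194], dtype=uint8), array([ 13, 142, 129], dtype=uint8), array([ 20,  57, 193], dtype=uint8), array([ 20,  57, 193], dtype=uint8)]
```

View pics/cad.png

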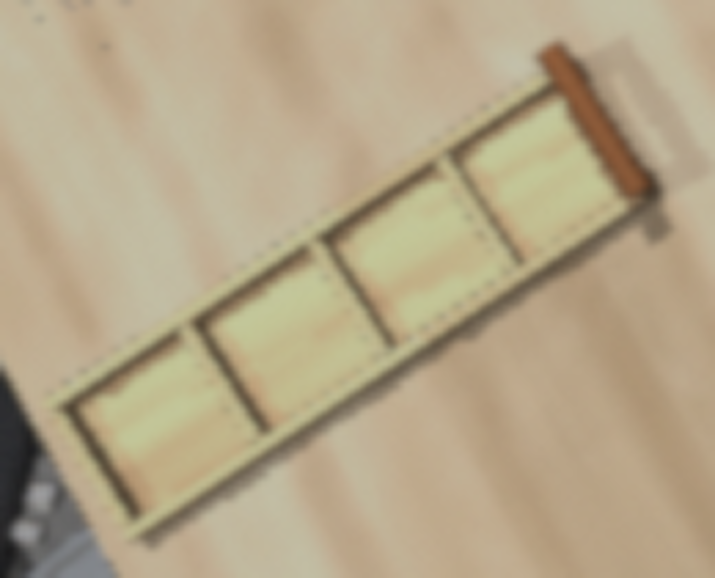

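The heights come out at A 53, B 38, C 66 and D 82 mm, so A is the 55, B the 40, C the 70 and D the 85. The caddy crop shows the far-end corners at (57,403) and (135,537), and the handle crossbar from (553,52) to (637,190). Next is the caddy pose and the first move.

```bash
cat >> h.py <<'E'
def go(target,ang=None):
    """shift (mm, tool axes) and turn about tool z to bring TCP to target with tool y at world angle ang (deg, mod 180)"""
    s=ctrl.state(); r=R.from_rotvec(s["eef_rot"]); M=r.as_matrix()
    d=r.inv().apply(np.array(target)-s["eef_pos"])*1000
    a=0
    if ang is not None:
        cur=np.degrees(np.arctan2(M[1,1],M[0,1])); a=-((ang-cur+90)%180-90)
    return d.round(1), "turn az(rad)",round(np.radians(a),3), "tool z",M[:,2].round(3)
E
python3 - <<'E'
from h import *
np.set_printoptions(precision=4,suppress=True)
T=ctrl.camera_params("top")
q=lambda x,y:(125+(x+.5)/5.5-.5,195+(y+.5)/5.5-.5)
g=lambda x,y,z:plane(T,q(x,y),z)
a,b=g(57,403,.022),g(135,537,.022); h1,h2=g(553,52,.062),g(637,190,.062)
far=(a+b)/2; hc=(h1+h2)/2
e=(far-hc)[:2]; print("width",np.linalg.norm(a-b),"bar",np.linalg.norm(h1-h2),"len",np.linalg.norm(e)," expect .066,~.066,.245")
u=e/np.linalg.norm(e); w=(b-a)[:2]; print(far,hc,"axis",u,np.degrees(np.arctan2(u[1],u[0])),"end edge",np.degrees(np.arctan2(w[1],w[0])))
e2=(g(545,88,.022)-a)[:2]; e3=(g(640,205,.022)-b)[:2]
print([np.degrees(np.arctan2(v[1],v[0])) for v in (e2,e3)])
o=hc[:2]+u*.122
o2=far[:2]-u*.123
o=(o+o2)/2
for x in (-.09,-.03,.03,.09): print(x,o+u*x, np.linalg.norm(o+u*x))
print("over D",go([.508,-.073,.2],35))
print(ctrl.state()["joints"])
E
```

```text
width 0.061122855193638255 bar 0.06174237592782944 len 0.24035305669784315  expect .066,~.066,.245
[0.4038 0.3901 0.022 ] [0.5362 0.1895 0.062 ] axis [-0.5509  0.8346] 123.43003310758886 end edge -148.53825198494033
[np.float64(-57.31978101859099), np.float64(-57.04101468979476)]
-0.09 [0.5198 0.2143] 0.5622425182414266
-0.03 [0.4868 0.2643] 0.5539024749398813
0.03 [0.4537 0.3144] 0.5519957012247386
0.09 [0.4207 0.3645] 0.5565883187748875
over D (array([-501.9, -541.9,   39.1]), 'turn az(rad)', np.float64(0.606), 'tool z', array([-0.001, -0.002, -1.   ]))
[ 1.0429  0.2458  1.5589 -0.      1.3387 -0.1741]
```

Emit:
move_arm(
  plan=[
    [[62,-327,-209,-62,0,0,0.64],[62,-327,-209,-62,0,0,0.64],[62,-327,-209,-62,0,0,0.64],[62,-327,-209,-62,0,0,0.64],[62,-327,-209,-62,0,0,0.64],[62,-327,-209,-62,0,0,0.64],[62,-327,-209,-62,0,0,0.64],[62,-327,-209,-62,0,0,0.64],[62,-327,-209,-62,0,0,0.64],[62,-327,-209,-62,0,0,0.64]],
  ],
  force=40,
)

```text
time_s: 0.93
eef_pos: [0.4619, 0.297, 0.3019]
eef_rot: [1.502, 2.757, 0.0]
contact_force: [0.3, -0.2, 0.6]
width: 0.0619
grip_force: 0.0
```

```bash
python3 - <<'E'
from h import *
np.set_printoptions(precision=4,suppress=True)
import json
s=ctrl.state();p=ctrl.camera_params("wrist");im=ctrl.get_image("wrist");cv2.imwrite("pics/w1.png",im[:,:,::-1])
np.savez("w1.npz",**p);print(p,s["eef_pos"],s["dq"].max() if hasattr(s["dq"],"max") else s["dq"])
print(go([.508,-.073,.2],33))
# project predicted caddy
for x in (-.09,-.03,.03,.09):
    X=np.array([.470,.2895,0.022])+np.array([-.5446*x,.8387*x,0]); c=R.from_rotvec(p["rotation"]).inv().apply(X-p["xyz"]); u=p["intrinsics"]@[c[0],-c[1],-c[2]];print((u/u[2])[:2])
E
```

```text
{'intrinsics': array([[317.0969,   0.    , 277.3103],
       [  0.    , 317.0969, 213.0013],
       [  0.    ,   0.    ,   1.    ]]), 'xyz': array([0.4167, 0.3662, 0.4354]), 'rotation': array([-0.3186, -0.0946,  0.5662])} [0.4619 0.297  0.3019] 0.06138755366600783
(array([-334.7, -161.9,  102.8]), 'turn az(rad)', np.float64(-0.004), 'tool z', array([ 0.002, -0.001, -1.   ]))
[279.6673 241.4636]
[279.5779 200.9579]
[279.4801 156.6509]
[279.3726 107.981 ]
```

View pics/w1.png

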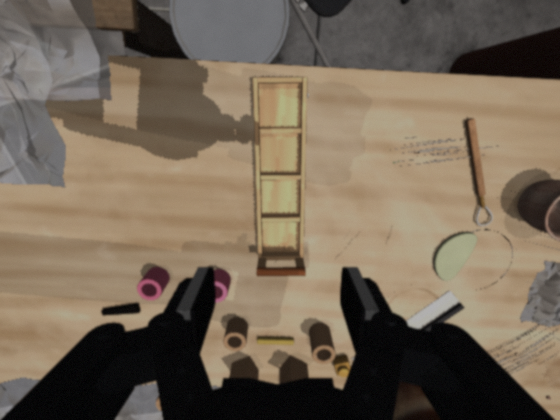

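The wrist view shows the caddy upright in the picture. Its far edge is at row 78, the dividers at rows 129, 175 and 215, and the handle at row 268, with the caddy centred near column 281. I'll refine the pocket centres from this.

```bash
python3 - <<'E'
from h import *
np.set_printoptions(precision=4,suppress=True,linewidth=200)
p=dict(np.load("w1.npz"));T=ctrl.camera_params("top")
g=cv2.imread("pics/w1.png").astype(float)
print("rows 70..275",g[70:276,268:290,0].mean(1).round().astype(int).tolist())
print("cols 245..315 (rows100-120)",g[95:120,245:316,0].mean(0).round().astype(int).tolist())
print("cols 245..315 (rows185-210)",g[185:210,245:316,0].mean(0).round().astype(int).tolist())
for r,x in ((78,.123),(129,.06),(175,0),(215,-.06)): print(x,plane(p,(280.5,r),.022))
# triangulate divider centres with top crop picks (midpoints of dividers)
q=lambda x,y:(125+(x+.5)/5.5-.5,195+(y+.5)/5.5-.5)
for xy,r in (((96,470),78),((226,381),129),((354,291),175),((482,208),215)):
    print(tri((T,q(*xy)),(p,(280.5,r))))
E
```

```text
rows 70..275 [123, 123, 123, 121, 117, 108, 95, 93, 102, 107, 107, 99, 84, 80, 89, 94, 96, 97, 101, 106, 110, 110, 110, 111, 112, 113, 114, 115, 115, 116, 116, 116, 116, 117, 117, 117, 117, 117, 118, 118, 118, 118, 118, 118, 118, 118, 118, 117, 117, 117, 117, 118, 118, 118, 115, 104, 86, 73, 84, 103, 113, 116, 114, 109, 105, 104, 106, 111, 112, 112, 111, 111, 111, 111, 112, 111, 111, 111, 112, 112, 112, 112, 112, 112, 112, 112, 112, 111, 111, 111, 111, 112, 111, 112, 111, 112, 112, 112, 112, 110, 100, 82, 62, 48, 56, 83, 106, 115, 115, 110, 109, 114, 119, 121, 121, 122, 122, 122, 122, 122, 121, 121, 121, 121, 121, 121, 121, 122, 122, 122, 122, 121, 120, 120, 120, 120, 120, 121, 121, 120, 119, 110, 91, 68, 50, 43, 48, 69, 95, 112, 117, 115, 115, 118, 121, 122, 121, 122, 122, 122, 122, 122, 122, 122, 121, 121, 121, 120, 120, 120, 120, 119, 118, 115, 111, 101, 85, 68, 58, 53, 49, 44, 38, 36, 37, 39, 45, 51, 55, 68, 90, 107, 114, 116, 114, 109, 93, 62, 34, 25, 29, 32, 34, 35, 39, 56]
cols 245..315 (rows100-120) [113, 112, 113, 113, 109, 97, 82, 74, 80, 97, 109, 110, 99, 85, 86, 96, 101, 
[... 472 characters left out ...]
 125, 126, 126, 127, 127, 128, 127, 126, 125, 124, 124, 123, 122, 115, 100, 83, 68, 59, 70, 96, 109, 112, 112, 116, 121, 123, 123, 122, 122, 122, 122, 122, 122, 122]
0.123 [0.4035 0.3945 0.022 ]
0.06 [0.4359 0.3446 0.022 ]
0 [0.4679 0.2951 0.022 ]
-0.06 [0.4984 0.2481 0.022 ]
(array([0.4028, 0.3954, 0.0075]), [np.float64(0.00032676710952727624), np.float64(0.0003267671095273787)])
(array([0.4368, 0.3439, 0.0083]), [np.float64(0.0003414349372729642), np.float64(0.0003414349372729868)])
(array([0.4711, 0.2931, 0.0078]), [np.float64(0.0014660790761254385), np.float64(0.0014660790761255173)])
(array([0.5039, 0.2429, 0.0023]), [np.float64(0.001679927274715699), np.float64(0.0016799272747157032)])
```

```bash
python3 - <<'E'
from h import *
np.set_printoptions(precision=4,suppress=True,linewidth=200)
p=dict(np.load("w1.npz"));S=ctrl.camera_params("side")
P=[];X=[]
for r,c,x in ((79.5,279.8,.12),(132,280,.06),(177.5,280.1,0),(220.5,280.3,-.06)):
    P.append(plane(p,(c,r),.022)[:2]);X.append(x)
P=np.array(P);k=np.polyfit(X,P,1);print(k,np.linalg.norm(k[0]),np.degrees(np.arctan2(k[0][1],k[0][0])));print((P-np.outer(X,k[0])-k[1])*1000)
u=k[0]/np.linalg.norm(k[0])
for x in (-.09,-.03,.03,.09): print(x,k[1]+u*(x))
s=cv2.imread("pics/side0.png")
b=cv2.resize(s[195:295,95:245],None,fx=5,fy=5,interpolation=cv2.INTER_CUBIC);cv2.imwrite("pics/scad.png",b)
E
```

```text
[[-0.5473  0.8395]
 [ 0.4696  0.2915]] 1.0020816472818508 123.10107341552555
[[-0.232   0.3544]
 [ 0.519  -0.7504]
 [-0.3422  0.4375]
 [ 0.0551 -0.0415]]
-0.09 [0.5188 0.2161]
-0.03 [0.486  0.2664]
0.03 [0.4533 0.3167]
0.09 [0.4205 0.3669]
```

View pics/scad.png

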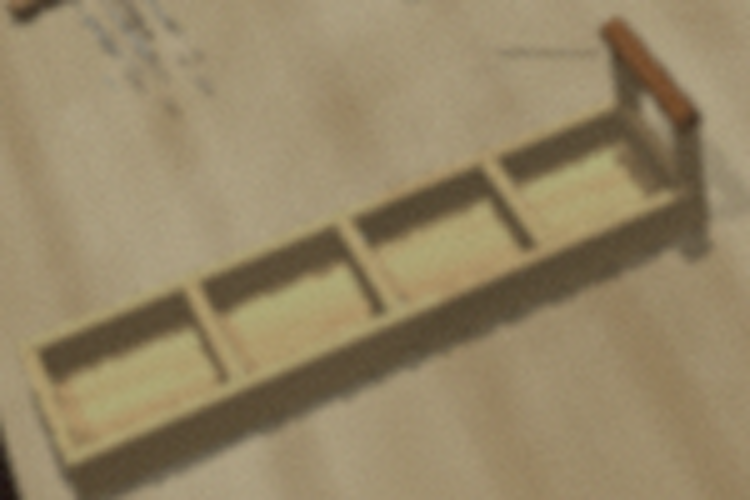

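Emit:
move_arm(
  plan=[
    [[62,-200,-97,20,0,0,0],[62,-200,-97,20,0,0,0],[62,-200,-97,20,0,0,0],[62,-200,-97,20,0,0,0],[62,-200,-97,20,0,0,0],[62,-200,-97,20,0,0,0],[62,-200,-97,20,0,0,0],[62,-200,-97,20,0,0,0]],
  ],
)

```text
time_s: 1.65
eef_pos: [0.4871, 0.0797, 0.2808]
eef_rot: [-1.499, -2.76, -0.0]
contact_force: [0.2, -1.0, 0.5]
width: 0.0623
grip_force: 0.0
```

The side crop shows the divider top midpoints near (215,333), (372,262) and (512,202), the far wall at (52,402), and the handle at upper right. I'll use these for the height check and take a wrist view over the props.

```bash
python3 - <<'E'
from h import *
np.set_printoptions(precision=4,suppress=True,linewidth=200)
p=dict(np.load("w1.npz"));S=ctrl.camera_params("side")
for xy,r in (((52,402),79.5),((215,333),132),((372,262),177.5),((512,202),220.5)):
    print(tri((S,(95+(xy[0]+.5)/5-.5,195+(xy[1]+.5)/5-.5)),(p,(280,r))))
s=ctrl.state();p=ctrl.camera_params("wrist");im=ctrl.get_image("wrist")[:,:,::-1];cv2.imwrite("pics/w2.png",im);np.savez("w2.npz",**p)
print(s["eef_pos"],p["xyz"])
for n,X in dict(A=[.6674,.1048,.055],B=[.5492,.0414,.04],C=[.4741,.0155,.07],D=[.5077,-.0731,.085]).items():
    c=R.from_rotvec(p["rotation"]).inv().apply(np.array(X)-p["xyz"]); u=p["intrinsics"]@[c[0],-c[1],-c[2]];print(n,(u/u[2])[:2])
E
```

```text
(array([0.4041, 0.3925, 0.0189]), [np.float64(0.0005317367721110968), np.float64(0.0005317367721109794)])
(array([0.4371, 0.3416, 0.0189]), [np.float64(0.0008016734537850305), np.float64(0.0008016734537849538)])
(array([0.4695, 0.2914, 0.021 ]), [np.float64(0.00037352413464560497), np.float64(0.00037352413464548294)])
(array([0.5013, 0.2421, 0.0223]), [np.float64(0.0013357561361483257), np.float64(0.0013357561361483123)])
[0.4871 0.0797 0.2808] [0.4421 0.1487 0.4145]
A [411.4261 242.0805]
B [302.4382 229.3661]
C [238.2704 223.634 ]
D [223.3967 299.8293]
```

View pics/w2.png

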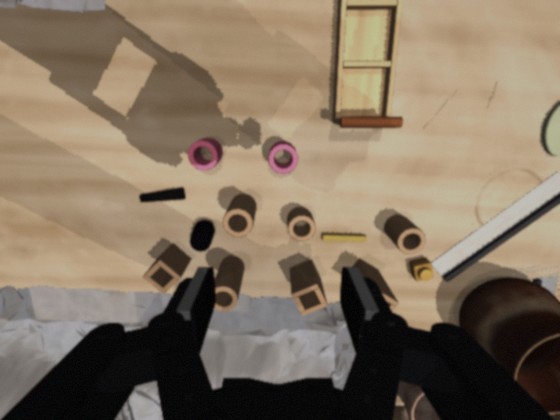

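The wrist view shows the rims at A (410,240), B (302,229), C (238,223) and D (225,298), all within 2 px of prediction. A square prop stands at (163,275) near D, so I'll grip D high with a narrower opening. Going for D (85 mm).

Emit:
move_arm(
  plan=[
    [[54,-140,-66,131,0,0,0],[54,-140,-66,131,0,0,0],[54,-140,-66,131,0,0,0],[54,-140,-66,131,0,0,0],[54,-140,-66,131,0,0,0],[54,-140,-66,131,0,0,0],[54,-140,-66,190,0,0,0],[54,-140,-66,217,0,0,0],[54,-140,-66,217,0,0,0]],
  ],
)

```text
time_s: 2.45
eef_pos: [0.5033, -0.0699, 0.0575]
eef_rot: [-1.488, -2.751, 0.002]
contact_force: [-1.1, 0.2, -0.6]
width: 0.0537
grip_force: 0.0
```

Emit:
move_arm(
  plan=[
    [[30,0,0,0,0,0,0],[30,0,0,0,0,0,0],[30,0,0,0,0,0,0],[30,0,0,0,0,0,0],[30,0,0,0,0,0,0],[30,0,0,0,0,0,0]],
  ],
  force=40,
)

```text
time_s: 2.95
eef_pos: [0.5092, -0.0737, 0.0657]
eef_rot: [1.496, 2.76, 0.001]
contact_force: [-0.6, 0.3, 1.4]
width: 0.0318
grip_force: 39.9
```

```bash
python3 - <<'E'
from h import *
s=ctrl.state();print(s["eef_pos"],s["width"],s["grip_force"]);print(go([.5188,.2161,.19],33))
E
```

```text
[ 0.50918479 -0.07365117  0.06565262] 0.03177848696509636 39.94241092354059
(array([ 237.3,  166.3, -124.6]), 'turn az(rad)', np.float64(0.001), 'tool z', array([ 0.002, -0.001, -1.   ]))
```

The width reads 32 mm instead of 36, so I'll lift and check the hold.

Emit:
move_arm(
  plan=[
    [[30,0,0,-40,0,0,0],[30,0,0,-80,0,0,0],[30,0,0,-122,0,0,0],[30,0,0,-122,0,0,0],[30,0,0,-122,0,0,0]],
  ],
)

```text
time_s: 3.37
eef_pos: [0.5104, -0.0742, 0.1901]
eef_rot: [1.494, 2.755, 0.002]
contact_force: [-0.2, 0.5, -2.7]
width: 0.0321
grip_force: 40.4
```

```bash
python3 - <<'E'
from h import *
s=ctrl.state();print(s["eef_pos"],s["width"],s["grip_force"],s["contact_force"])
a=ctrl.get_image("side")[:,:,::-1];b=ctrl.get_image("top")[:,:,::-1]
f=lambda im:cv2.resize(im,None,fx=2.6,fy=2.6,interpolation=cv2.INTER_CUBIC)
cv2.imwrite("pics/g1.png",np.hstack([f(a[80:300,260:410]),f(b[80:300,260:410])]))
E
```

```text
[ 0.51038031 -0.07422947  0.19007249] 0.03206171516619795 40.353116914629936 [-0.17911894  0.45182336 -2.69382888]
```

View pics/g1.png

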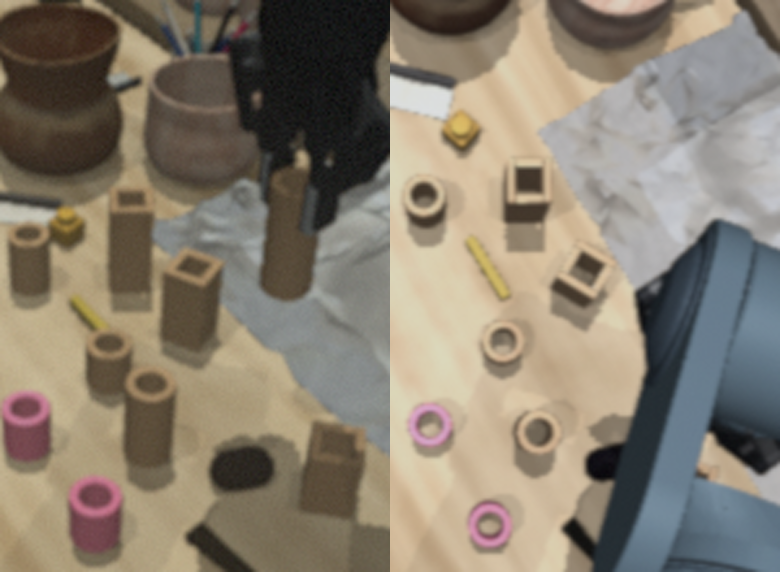

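D is held upright. Carrying it to the pocket beside the handle.

Emit:
move_arm(
  plan=[
    [[30,239,165,0,0,0,0],[30,239,165,0,0,0,0],[30,239,165,0,0,0,0],[30,239,165,0,0,0,0],[30,239,165,0,0,0,0],[30,239,165,0,0,0,0],[30,239,165,0,0,0,0],[30,239,165,0,0,0,0],[30,239,165,0,0,0,0],[30,239,165,0,0,0,0]],
  ],
)

```text
time_s: 4.3
eef_pos: [0.5151, 0.2165, 0.1842]
eef_rot: [-1.496, -2.76, 0.004]
contact_force: [0.8, 0.3, -1.3]
width: 0.0322
grip_force: 40.5
```

```bash
python3 - <<'E'
from h import *
print(go([.5188,.2161,.071],33),ctrl.state()["eef_pos"])
E
```

```text
(array([ -2.4,   3.3, 113.2]), 'turn az(rad)', np.float64(0.002), 'tool z', array([-0.004, -0.001, -1.   ])) [0.51513259 0.21646729 0.18417915]
```

Emit:
move_arm(
  plan=[
    [[30,0,0,35,0,0,0],[30,0,0,70,0,0,0],[30,0,0,95,0,0,0],[30,0,0,107,0,0,0],[30,0,0,113,0,0,0],[30,0,0,115,0,0,0],[30,0,0,115,0,0,0]],
  ],
)

```text
time_s: 4.88
eef_pos: [0.5172, 0.2164, 0.0721]
eef_rot: [1.498, 2.76, 0.001]
contact_force: [0.3, 0.5, -0.7]
width: 0.0318
grip_force: 40.5
```

Emit:
move_arm(
  plan=[
    [[30,0,0,2,0,0,0],[30,0,0,2,0,0,0],[36,0,0,2,0,0,0],[42,0,0,2,0,0,0],[48,0,0,2,0,0,0],[56,0,0,2,0,0,0],[56,0,0,2,0,0,0]],
  ],
)

```text
time_s: 5.47
eef_pos: [0.5165, 0.2169, 0.0696]
eef_rot: [1.497, 2.761, 0.001]
contact_force: [-0.5, 0.4, 0.2]
width: 0.0558
grip_force: 0.0
```

Emit:
move_arm(
  plan=[
    [[56,0,0,-30,0,0,0],[56,0,0,-70,0,0,0],[56,0,0,-110,0,0,0],[56,0,0,-110,0,0,0],[56,0,0,-110,0,0,0]],
  ],
)

```text
time_s: 5.88
eef_pos: [0.5183, 0.2173, 0.1828]
eef_rot: [1.495, 2.757, 0.007]
contact_force: [-0.1, -0.2, -0.3]
width: 0.0557
grip_force: 0.0
```

```bash
python3 - <<'E'
from h import *
print(ctrl.state()["eef_pos"]);print(go([.4741,.0155,.056],33))
a=ctrl.get_image("side")[:,:,::-1]
cv2.imwrite("pics/p1.png",cv2.resize(a[100:300,90:390],None,fx=2.4,fy=2.4,interpolation=cv2.INTER_CUBIC))
E
```

```text
[0.51829831 0.21731768 0.18277516]
(array([-144.7, -148. ,  126.2]), 'turn az(rad)', np.float64(0.001), 'tool z', array([ 0.007,  0.001, -1.   ]))
```

View pics/p1.png

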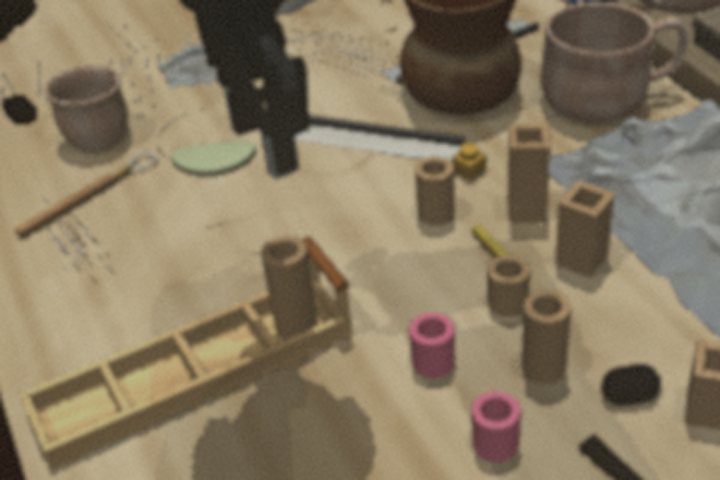

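D stands upright in the pocket beside the handle. Next is C (70 mm).

Emit:
move_arm(
  plan=[
    [[56,-144,-147,20,0,0,0],[56,-144,-147,20,0,0,0],[56,-144,-147,20,0,0,0],[56,-144,-147,20,0,0,0],[56,-144,-147,20,0,0,0],[56,-144,-147,20,0,0,0],[56,-144,-147,60,0,0,0],[56,-144,-147,98,0,0,0],[56,-144,-147,129,0,0,0],[56,-144,-147,129,0,0,0]],
  ],
)

```text
time_s: 6.77
eef_pos: [0.4647, 0.0173, 0.0427]
eef_rot: [-1.491, -2.747, 0.007]
contact_force: [-1.3, -0.1, -0.5]
width: 0.0559
grip_force: 0.0
```

Emit:
move_arm(
  plan=[
    [[30,0,0,0,0,0,0],[30,0,0,0,0,0,0],[30,0,0,0,0,0,0],[30,0,0,0,0,0,0],[30,0,0,0,0,0,0],[30,0,0,0,0,0,0]],
  ],
)

```text
time_s: 7.27
eef_pos: [0.4723, 0.0159, 0.0513]
eef_rot: [1.496, 2.76, 0.001]
contact_force: [0.3, 0.4, -0.5]
width: 0.0319
grip_force: 39.7
```

Emit:
move_arm(
  plan=[
    [[30,0,0,-40,0,0,0],[30,0,0,-80,0,0,0],[30,0,0,-120,0,0,0],[30,40,30,-120,0,0,0],[30,80,60,-120,0,0,0],[30,115,85,-120,0,0,0],[30,150,110,-120,0,0,0],[30,180,131,-120,0,0,0],[30,198,144,-120,0,0,0],[30,203,148,-120,0,0,0]],
  ],
)

```text
time_s: 8.1
eef_pos: [0.4845, 0.2715, 0.171]
eef_rot: [1.491, 2.765, 0.004]
contact_force: [-0.9, 0.2, -1.3]
width: 0.0319
grip_force: 40.4
```

Emit:
move_arm(
  plan=[
    [[30,0,0,0,0,0,0],[30,0,0,0,0,0,0],[30,0,0,0,0,0,0]],
  ],
)

```text
time_s: 8.35
eef_pos: [0.4849, 0.2658, 0.1702]
eef_rot: [-1.499, -2.761, 0.001]
contact_force: [0.3, -0.4, -1.4]
width: 0.0321
grip_force: 40.4
```

```bash
python3 - <<'E'
from h import *
print(go([.486,.2664,.0553],33),ctrl.state()["eef_pos"])
E
```

```text
(array([ -0. ,   1.3, 114.9]), 'turn az(rad)', np.float64(-0.0), 'tool z', array([-0., -0., -1.])) [0.48491    0.26576302 0.17021717]
```

Emit:
move_arm(
  plan=[
    [[30,0,1,35,0,0,0],[30,0,1,70,0,0,0],[30,0,1,95,0,0,0],[30,0,1,107,0,0,0],[30,0,1,112,0,0,0],[30,0,1,114,0,0,0],[30,0,1,114,0,0,0],[30,0,1,114,0,0,0]],
  ],
)

```text
time_s: 9.02
eef_pos: [0.4873, 0.2676, 0.0581]
eef_rot: [1.497, 2.759, 0.004]
contact_force: [-0.2, -0.3, -0.6]
width: 0.0317
grip_force: 40.3
```

Emit:
move_arm(
  plan=[
    [[36,0,0,0,0,0,0],[42,0,0,0,0,0,0],[48,0,0,0,0,0,0],[56,0,0,0,0,0,0],[56,0,0,0,0,0,0],[56,0,0,-30,0,0,0],[56,0,0,-70,0,0,0],[56,0,0,-110,0,0,0],[56,0,0,-110,0,0,0],[56,0,0,-110,0,0,0]],
  ],
)

```text
time_s: 9.85
eef_pos: [0.4878, 0.2681, 0.1697]
eef_rot: [1.495, 2.758, 0.008]
contact_force: [-0.4, -0.6, -1.1]
width: 0.0557
grip_force: 0.0
```

```bash
python3 - <<'E'
from h import *
print(go([.6674,.1048,.046],33),ctrl.state()["eef_pos"])
E
```

```text
(array([-234.6,   60.6,  124.6]), 'turn az(rad)', np.float64(0.001), 'tool z', array([ 0.007,  0.002, -1.   ])) [0.48776422 0.26808144 0.16972041]
```

Emit:
move_arm(
  plan=[
    [[56,-40,11,0,0,0,0],[56,-80,22,0,0,0,0],[56,-120,33,0,0,0,0],[56,-158,43,0,0,0,0],[56,-195,54,0,0,0,0],[56,-220,60,0,0,0,0],[56,-232,64,0,0,0,0],[56,-234,64,0,0,0,0],[56,-234,64,20,0,0,0],[56,-234,64,40,0,0,0]],
  ],
)

```text
time_s: 10.68
eef_pos: [0.6668, 0.1073, 0.1264]
eef_rot: [1.496, 2.762, 0.002]
contact_force: [-0.4, 0.8, -0.5]
width: 0.0562
grip_force: 0.0
```

```bash
python3 - <<'E'
from h import *
print(go([.6674,.1048,.038],33),ctrl.state()["eef_pos"])
E
```

```text
(array([-2.4, -1. , 88.4]), 'turn az(rad)', np.float64(0.002), 'tool z', array([ 0.001,  0.   , -1.   ])) [0.66684292 0.10730292 0.12639841]
```

Emit:
move_arm(
  plan=[
    [[56,0,0,35,0,0,0],[56,0,0,65,0,0,0],[56,0,0,82,0,0,0],[56,0,0,88,0,0,0],[56,0,0,88,0,0,0],[56,0,0,88,0,0,0]],
  ],
)

```text
time_s: 11.18
eef_pos: [0.667, 0.1071, 0.039]
eef_rot: [1.496, 2.762, 0.001]
contact_force: [-0.6, 0.4, -0.1]
width: 0.0564
grip_force: 0.0
```

Emit:
move_arm(
  plan=[
    [[30,0,0,0,0,0,0],[30,0,0,0,0,0,0],[30,0,0,0,0,0,0],[30,0,0,0,0,0,0],[30,0,0,0,0,0,0],[30,0,0,0,0,0,0]],
  ],
)

```text
time_s: 11.68
eef_pos: [0.6685, 0.1064, 0.0407]
eef_rot: [1.496, 2.759, 0.003]
contact_force: [-1.5, 0.8, 6.7]
width: 0.0326
grip_force: 39.7
```

Emit:
move_arm(
  plan=[
    [[30,0,0,-40,0,0,0],[30,0,0,-80,0,0,0],[30,0,0,-120,0,0,0],[30,40,-9,-120,0,0,0],[30,80,-18,-120,0,0,0],[30,120,-27,-120,0,0,0],[30,160,-36,-120,0,0,0],[30,200,-45,-120,0,0,0],[30,240,-54,-120,0,0,0],[30,270,-61,-120,0,0,0]],
  ],
)

```text
time_s: 12.52
eef_pos: [0.4663, 0.3008, 0.1586]
eef_rot: [-1.496, -2.762, -0.001]
contact_force: [-0.2, 0.3, -0.9]
width: 0.0326
grip_force: 40.2
```

Emit:
move_arm(
  plan=[
    [[30,20,-5,0,0,0,0],[30,24,-5,0,0,0,0],[30,24,-5,0,0,0,0],[30,24,-5,0,0,0,0],[30,24,-5,0,0,0,0]],
  ],
)

```text
time_s: 12.93
eef_pos: [0.4525, 0.3158, 0.1586]
eef_rot: [1.499, 2.76, 0.001]
contact_force: [0.3, 0.3, -0.9]
width: 0.0327
grip_force: 40.2
```

```bash
python3 - <<'E'
from h import *
s=ctrl.state();print(go([.4533,.3167,.0447],33),s["eef_pos"],s["width"])
E
```

```text
(array([  0.3,   1. , 113.9]), 'turn az(rad)', np.float64(-0.0), 'tool z', array([ 0.001,  0.   , -1.   ])) [0.45252217 0.31584541 0.15856941] 0.03265789938398094
```

Emit:
move_arm(
  plan=[
    [[30,0,1,35,0,0,0],[30,0,1,70,0,0,0],[30,0,1,95,0,0,0],[30,0,1,107,0,0,0],[30,0,1,112,0,0,0],[30,0,1,114,0,0,0],[30,0,1,114,0,0,0],[30,0,1,114,0,0,0]],
  ],
)

```text
time_s: 13.6
eef_pos: [0.4537, 0.3173, 0.0456]
eef_rot: [1.498, 2.76, 0.003]
contact_force: [0.7, 0.1, -1.3]
width: 0.0328
grip_force: 40.2
```

Emit:
move_arm(
  plan=[
    [[36,0,0,0,0,0,0],[42,0,0,0,0,0,0],[48,0,0,0,0,0,0],[56,0,0,0,0,0,0],[56,0,0,0,0,0,0],[56,0,0,-30,0,0,0],[56,0,0,-70,0,0,0],[56,0,0,-110,0,0,0],[56,0,0,-110,0,0,0],[56,0,0,-110,0,0,0]],
  ],
)

```text
time_s: 14.43
eef_pos: [0.4542, 0.318, 0.1577]
eef_rot: [1.495, 2.758, 0.008]
contact_force: [-1.4, 1.2, -0.7]
width: 0.0558
grip_force: 0.0
```

```bash
python3 - <<'E'
from h import *
s=ctrl.state();print(go([.5492,.0414,.034],33),s["eef_pos"],s["width"])
a=ctrl.get_image("side")[:,:,::-1]
cv2.imwrite("pics/p2.png",cv2.resize(a[100:300,90:390],None,fx=2.4,fy=2.4,interpolation=cv2.INTER_CUBIC))
E
```

```text
(array([-283.5,  -72.1,  123.5]), 'turn az(rad)', np.float64(0.001), 'tool z', array([ 0.006,  0.003, -1.   ])) [0.45415583 0.31803934 0.1576872 ] 0.05579580555640374
```

View pics/p2.png

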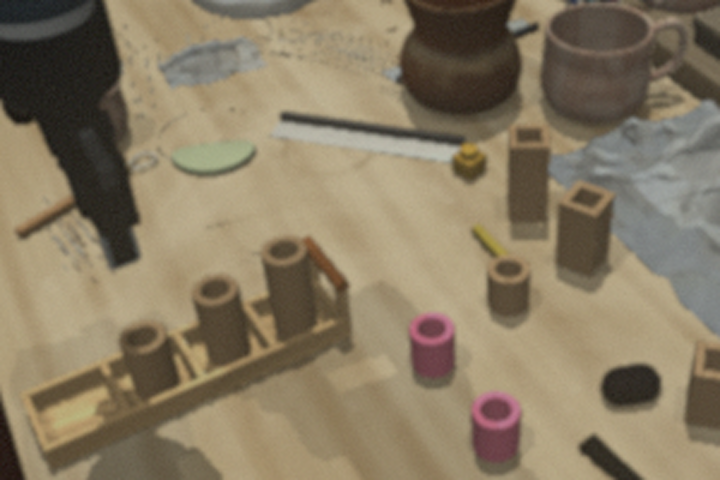

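All three are upright in order (the 55 at (147,358), the 70 at (220,320), the 85 at (288,285)). Now B (40 mm).

Emit:
move_arm(
  plan=[
    [[54,-40,-10,0,0,0,0],[54,-80,-20,0,0,0,0],[54,-120,-30,0,0,0,0],[54,-160,-40,0,0,0,0],[54,-200,-50,0,0,0,0],[54,-240,-60,0,0,0,0],[54,-265,-66,0,0,0,0],[54,-280,-70,0,0,0,0],[54,-283,-70,15,0,0,0],[54,-283,-70,40,0,0,0]],
  ],
)

```text
time_s: 15.32
eef_pos: [0.5495, 0.0401, 0.1146]
eef_rot: [1.499, 2.757, 0.002]
contact_force: [0.7, 0.7, 0.2]
width: 0.0537
grip_force: 0.0
```

Emit:
move_arm(
  plan=[
    [[54,0,0,30,0,0,0],[54,0,0,60,0,0,0],[54,0,0,75,0,0,0],[54,0,0,80,0,0,0],[54,0,0,80,0,0,0],[54,0,0,80,0,0,0]],
  ],
)

```text
time_s: 15.82
eef_pos: [0.5478, 0.0418, 0.0341]
eef_rot: [-1.497, -2.761, 0.0]
contact_force: [0.0, -0.4, -0.2]
width: 0.054
grip_force: 0.0
```

Emit:
move_arm(
  plan=[
    [[54,0,0,3,0,0,0],[30,0,0,3,0,0,0],[30,0,0,3,0,0,0],[30,0,0,3,0,0,0],[30,0,0,3,0,0,0],[30,0,0,3,0,0,0],[30,0,0,3,0,0,0]],
  ],
)

```text
time_s: 16.4
eef_pos: [0.5489, 0.0417, 0.0324]
eef_rot: [1.497, 2.76, 0.001]
contact_force: [-0.6, -0.9, 6.1]
width: 0.031
grip_force: 40.6
```

Emit:
move_arm(
  plan=[
    [[30,0,0,-30,0,0,0],[30,0,0,-60,0,0,0],[30,0,0,-95,0,0,0],[30,0,0,-120,0,0,0],[30,0,0,-120,0,0,0],[30,0,0,-120,0,0,0]],
  ],
)

```text
time_s: 16.9
eef_pos: [0.5488, 0.0416, 0.1529]
eef_rot: [1.496, 2.759, 0.002]
contact_force: [0.1, -0.0, -0.8]
width: 0.031
grip_force: 40.0
```

```bash
python3 - <<'E'
from h import *
s=ctrl.state();print(go([.4205,.3669,.15],33),s["eef_pos"],s["width"],s["grip_force"])
a=ctrl.get_image("side")[:,:,::-1]
cv2.imwrite("pics/p3.png",cv2.resize(a[80:280,150:400],None,fx=2.4,fy=2.4,interpolation=cv2.INTER_CUBIC))
E
```

```text
(array([342.6,  69.9,   2.3]), 'turn az(rad)', np.float64(0.001), 'tool z', array([ 0.003, -0.   , -1.   ])) [0.5488317  0.04164441 0.15288173] 0.030992449068585417 39.973548625130206
```

View pics/p3.png

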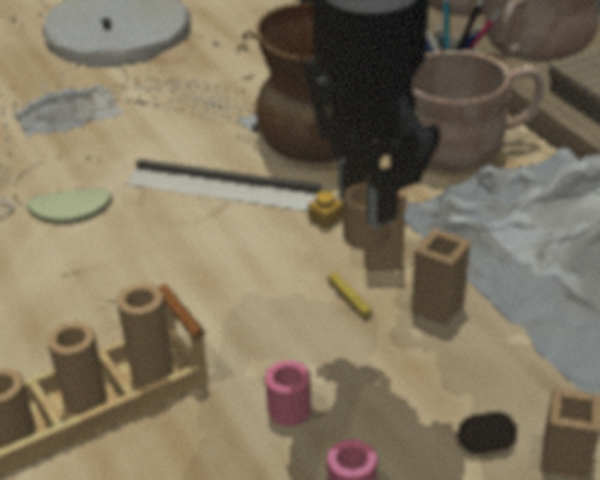

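B is held upright at (365,215). Carrying it to the far pocket.

Emit:
move_arm(
  plan=[
    [[30,38,8,0,0,0,0],[30,76,16,0,0,0,0],[30,116,24,0,0,0,0],[30,156,32,0,0,0,0],[30,196,40,0,0,0,0],[30,236,48,0,0,0,0],[30,276,56,0,0,0,0],[30,310,63,0,0,0,0],[30,332,68,0,0,0,0],[30,342,70,0,0,0,0]],
  ],
)

```text
time_s: 17.78
eef_pos: [0.4173, 0.3683, 0.1489]
eef_rot: [-1.492, -2.762, 0.005]
contact_force: [-0.4, 0.0, -1.1]
width: 0.0313
grip_force: 40.0
```

Emit:
move_arm(
  plan=[
    [[30,0,0,0,0,0,0],[30,0,0,0,0,0,0],[30,0,0,0,0,0,0],[30,0,0,0,0,0,0]],
  ],
)

```text
time_s: 18.12
eef_pos: [0.4206, 0.3653, 0.1509]
eef_rot: [-1.5, -2.76, 0.001]
contact_force: [-0.1, 0.2, -0.1]
width: 0.0314
grip_force: 40.0
```

```bash
python3 - <<'E'
from h import *
s=ctrl.state();print(go([.4205,.3669,.0364],33),s["eef_pos"],s["width"])
E
```

```text
(array([  1.5,   0.9, 114.5]), 'turn az(rad)', np.float64(-0.001), 'tool z', array([-0.001, -0.001, -1.   ])) [0.42059454 0.36525287 0.15088644] 0.03142870064525216
```

Emit:
move_arm(
  plan=[
    [[30,1,1,30,0,0,0],[30,1,1,60,0,0,0],[30,1,1,85,0,0,0],[30,1,1,100,0,0,0],[30,1,1,108,0,0,0],[30,1,1,112,0,0,0],[30,1,1,114,0,0,0],[30,1,1,114,0,0,0],[30,1,1,114,0,0,0]],
  ],
)

```text
time_s: 18.87
eef_pos: [0.4213, 0.3683, 0.0385]
eef_rot: [1.497, 2.76, 0.003]
contact_force: [0.5, -0.4, -0.8]
width: 0.0312
grip_force: 40.0
```

Emit:
move_arm(
  plan=[
    [[36,0,0,0,0,0,0],[42,0,0,0,0,0,0],[48,0,0,0,0,0,0],[56,0,0,0,0,0,0],[56,0,0,0,0,0,0],[56,0,0,-30,0,0,0],[56,0,0,-70,0,0,0],[56,0,0,-110,0,0,0],[56,0,0,-150,0,0,0],[56,0,0,-150,0,0,0]],
  ],
)

```text
time_s: 19.7
eef_pos: [0.4247, 0.3706, 0.1971]
eef_rot: [1.493, 2.754, 0.022]
contact_force: [0.5, 0.7, 1.6]
width: 0.0561
grip_force: 0.0
```

```bash
python3 - <<'E'
from h import *
s=ctrl.state();print(s["eef_pos"],s["width"],s["time_s"])
a=ctrl.get_image("side")[:,:,::-1]
cv2.imwrite("pics/p4.png",cv2.resize(a[100:300,90:410],None,fx=2.4,fy=2.4,interpolation=cv2.INTER_CUBIC))
E
```

```text
[0.42467635 0.37063989 0.19707635] 0.05612018258704576 19.7
```

View pics/p4.png

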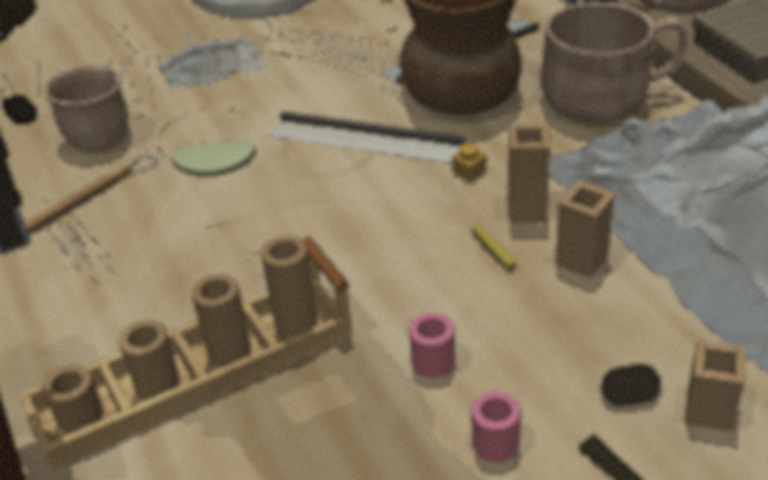

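All four round props stand upright in descending order from the handle ((288,285), (220,320), (147,358), (73,398)). The squares and the pink props are undisturbed and the gripper is clear.

```bash
python3 -c "
from station import ctrl
print(ctrl.close_job())"
```

```text
the job is handed in; nothing more can be done
None
```

The job is handed in: the four round props stand upright in the caddy, 85, 70, 55 and 40 mm from the handle outward. The square and pink props were left where they stood, and the arm took about 20 s of the 104 s allowed.

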